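# Fold down the end stop and nest two heat sinks against it

## Robot

A 6-joint arm with a two-finger parallel gripper is mounted at the origin on a cart in front of the work surface, level with it; the furniture and walls round the work are solid. World frame = base frame: x ahead of the robot, y to its left, z up, the work surface at z = 0. Lengths are in m, angles in rad, forces in N, time in s.
With the tool pointing down it reaches from about 0.325 to 0.775 m from the base axis. Payload 9.3 kg.
Tool frame: the origin (TCP) lies at the very end of the fingers, on their centre line; the grasp point (between the pads) lies 19 mm behind it (r.grip_point_offset is the distance from the TCP to the grasp point, in m); z points along the fingers, y is the line along which they close (so a half turn about z gives the same grasp; the last joint's range is limited). The gripper opens to 85 mm and grips with 20 to 120 N. Pads are 22 mm wide; open, the fingers measure 114 mm over their backs; the gripper's body (76 mm by 85 mm) begins 54 mm behind the grasp point. The pads swing forward as they close: fully open they stand 13 mm farther back than shut.
Start: joints at [0.999, 0.259, 0.021, 1.334, 0, 1.418], TCP at [0.224, 0.502, 0.231] pointing down, gripper open.
Joint ranges: [-3.04, 3.04], [-0.91, 1.82], [-1.04, 1.36], [-1.92, 1.95], [-1.52, 1.45], [-3.14, 3.14]. Speed limits (rad/s): [2.22, 2.22, 2.79, 3.14, 3.14, 3.14].

## Interface

Orientations are given as a rotation vector (axis times angle).
In Python, from rig import telemetry, vision, order, r gives the robot as it stands.
- The arm moves only by the shell command python3 -m jog 'ROWS' [FORCE]. ROWS is a JSON object of lists of equal length, an entry for each row: "gripper": the opening, from 0 (shut) to 1 (fully open); "travel": the shift along the world's x, y, z normalised to -1 to 1, where 1 is 0.04 m, a list of three; "twist": the turn, a rotation vector about the world's x, y, z normalised to -1 to 1, where 1 is 0.1 rad, a list of three. A call has exactly 8 rows; each row shifts and turns the commanded pose from where the row before left it; what a row does not reach is not made up. A row lasts 1/10 s, in which the tool goes at most 50 mm and 8.59 degrees, less where a joint would pass 70% of its speed; a pose out of reach is approached as far as the arm can. A call with a number of a shift or a turn outside -1 to 1 is refused whole. A call with a gripper value outside its range is refused whole. The fingers move at their own pace and stop on an object; FORCE is the grip in N (left out, the last holds). Time passes only in rows, so rows that do not move let the fingers close, or fill a call up. It gives the time, the measured TCP pose, the force, the opening and the grip force at its end, in the units of the state.
- telemetry.read_state(): the state, without advancing time (a new reading comes with each control period).
- vision.grab_frame(name): name is "scene" or "top"; returns a dict with "color" (384x512x3 uint8, blue, green, red), "range_z" (384x512 float32, m along the optical axis (not along the pixel's ray), 0 where there is no reading), "mtx" (3x3 intrinsics, pixels), "R" (3x3) and "t" (3): a world point X has camera coordinates R X + t. Camera axes: x right, y down, z forward; pixel columns grow to the right and rows downward; lengths in m; the calibration is good to about 2 mm. A picture is of the moment at which its call begins.
- order.hand_in(): hands the job in; it is judged then, once.
The state is a dict: "t": time; "q": joint angles; "qd": joint speeds; "joint_efforts": joint torques, N m; "position": TCP position; "ee_rot": TCP orientation; "wrist_force": force on the tool from outside, world axes, zero at the start; "moment": the same for the moment, N m; "opening": opening from 0.0 (shut) to 1.0 (fully open); "gripper_force": force on a finger pad.
Only numpy, scipy, OpenCV 4.12 (cv2) and the standard library are available. Lean on these libraries where they do the work, as an engineer would, in place of code of your own. Each camera call takes 0.05 s, during which the arm holds its last target. There are 200 camera calls.

## Task

On the aluminium track, fold the end stop (the hinged bar close to one end of the track) fully down across the channel; leave the other stop, near the middle, standing up. Then set the loose heat sink flat in the channel behind the one already there, turned so that their half-width tongues lie side by side, and slide the pair along until they are fully nested and hard against the folded stop. Let go, and do not shove the reel, the tape roll or the memory stick about.

Things in the scene. Friction and masses are not known exactly. Their poses are not given: they have to be found in the camera images.
- track: aluminium track fixed to the bench. Origin on the bench under the channel's middle; +x runs along the channel to the stop end. Base 92 wide, x -110 (entry end) to +110, floor at z = 6. Rails 8 wide at y = -31 and +31, top z = 15, leave a channel 54 wide, open at both ends. Two flip stops hinge beside the +y rail.
- far_stop (a joint): rad, end stop at track x = 85: steel bar 12 wide (x 79..91), 10 thick, rubber cap, reaching 60 from its hinge. 0 = upright, negative leans away from the channel (to -0.35), growing folds in over the channel, 1.571 = fully down at its limit, level across the channel, z 8..18. Hinge friction (0.03 N m) holds it at any angle; a light push moves it.
- far_stop_hinge (a point): hinge line of the end stop: track (85, 36, 13); the line is parallel to the track's x; its axes are those of the track
- far_stop_tip (a point): middle of the free end of the end stop bar, 60 from the hinge line
- near_stop (a joint): rad, an identical second stop at track x = 10 for shorter jobs, same sense of angle; it stays up (below 0.5)
- near_stop_tip (a point): middle of the free end of the second stop, 60 from its hinge line at track (10, 36, 13)
- stop_face (a point): point on the channel floor centre line, track (79, 0, 6), in the plane where a folded end stop halts the stock
- sink_in_track: dark finned heat sink, loose, ~120 g, 58x50x28 mm. Origin: underside, middle of the 58x50 outline. Plate 8 thick: full-width part x -9..+29, y -25..+25; half-width tongue x -29..-9, y +3..+25. Fin block on the full-width part. Starts in the channel, full-width end towards the end stop (axes near the track's); against the folded stop its origin is at track x = 50.
- loose_sink: identical heat sink (same axes, sizes, mass), flat on the bench anywhere in the row between robot and track, any yaw. Turned half round, two of them nest tongue beside tongue (each tongue stops 3 short of the middle line), origins 38 apart, 96 overall; in the finished nest its +x is opposite to the track's +x, origin at track x = 12.
- loose_sink_fins (a point): centre of the loose heat sink's fin block, at (10, 0, 18) in its frame; the block is 28 long (x) and 26 wide (y), z 8..28; it can be gripped across the 26. The other sink has the same block.
- solder_reel: bystander: blue-flanged reel of solder, 56 across x 36 high, upright, origin under its centre
- label_tape: bystander: white roll of tape, 52 across x 18 high, flat, origin under its centre
- usb_stick: bystander: black memory stick 18 x 51 x 9, flat, origin under its centre

How it is judged:
By the outcome, as a careful person would: the job done as asked, in the order asked, and still so for the second after the job is handed in, with the robot touching nothing.
It also fails if it takes over 54 s, if anything falls off the work surface, if the arm or the gripper's body presses on something with over 40 N, if the wrist force passes 120 N, or if a joint passes its speed limit or range.

## Working session

There is one attempt and no reset: what is moved stays moved. The work goes in short steps, Python scripts to look and compute and a shell command to move; the robot and the scene stay as the last step left them, time stands still between calls to the robot, and variables do not carry over. Pictures are saved under pics/ and viewed, at most 10 in all, crops included, and the job is handed in when it is done.

```bash
ls; mkdir -p pics; cat > h.py <<'E'
import numpy as np, cv2
from rig import telemetry, vision, order, r
def grab(n,save=None):
    f=vision.grab_frame(n)
    if save: cv2.imwrite('pics/'+save,f['color'])
    return f
def cloud(f):
    d=f['range_z']; K=f['mtx']; v,u=np.indices(d.shape)
    P=np.stack([(u-K[0,2])/K[0,0]*d,(v-K[1,2])/K[1,1]*d,d],-1)
    W=(P-f['t'])@f['R']; W[d==0]=np.nan
    return W
E
python3 - <<'E'
from h import *
for n in('top','scene'):
    f=grab(n,n+'0.png'); W=cloud(f); np.save(n+'0.npy',W)
    print(n,f['mtx'].round(0).tolist(),(-f['R'].T@f['t']).round(3),f['R'].round(2).tolist())
s=telemetry.read_state();print(s['t'],s['position'],s['ee_rot'])
a=cv2.imread('pics/top0.png');b=cv2.imread('pics/scene0.png')
E
```

```text
pics
top [[463.0, 0.0, 256.0], [0.0, 463.0, 188.0], [0.0, 0.0, 1.0]] [0.369 0.275 0.894] [[-0.02, -1.0, 0.0], [-0.97, 0.01, -0.23], [0.23, -0.01, -0.97]]
scene [[435.0, 0.0, 257.0], [0.0, 435.0, 190.0], [0.0, 0.0, 1.0]] [0.207 0.892 0.536] [[-0.86, -0.51, 0.02], [-0.28, 0.45, -0.85], [0.42, -0.73, -0.53]]
0.1 [0.22353159 0.50225264 0.23069711] [-6.52899324e-01 -3.07256000e+00  1.84195928e-03]
```

View pics/top0.png

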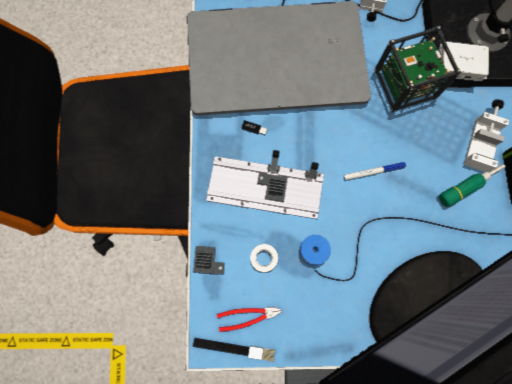

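View pics/scene0.png

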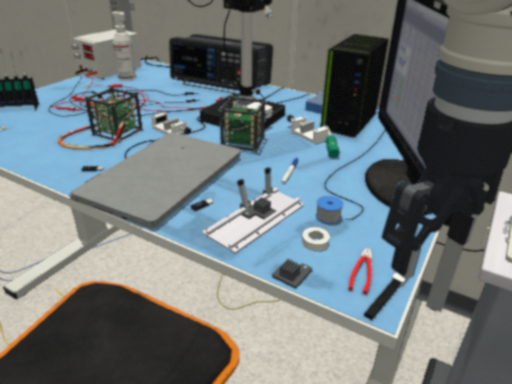

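The top view shows the track at (265,187) with its stop end on the right: the end stop is at (314,170) and the near stop at (275,160). The sink in the track is at (272,186). The loose sink is at (207,260), the tape at (264,258) and the reel at (315,250).

```bash
python3 - <<'E'
from h import *
W=np.load('top0.npy'); a=cv2.imread('pics/top0.png')
hsv=cv2.cvtColor(a,cv2.COLOR_BGR2HSV)
c=cv2.resize(a[140:290,185:345],None,fx=5,fy=4.0*5/4,interpolation=cv2.INTER_CUBIC)[:,:800]
c=cv2.resize(a[145:265+20,188:338],None,fx=4,fy=4,interpolation=cv2.INTER_CUBIC); cv2.imwrite('pics/crop0.png',c)
def reg(u0,u1,v0,v1): return np.s_[v0:v1,u0:u1]
# track: white/bright low saturation
m=np.zeros(a.shape[:2],np.uint8); s=reg(200,335,150,222)
m[s]=((hsv[s][...,1]<60)&(hsv[s][...,2]>150))*255
m=cv2.morphologyEx(m,cv2.MORPH_CLOSE,np.ones((25,25)))
n,l,st,_=cv2.connectedComponentsWithStats(m); k=1+st[1:,4].argmax(); print(st[k])
P=W[l==k]; P=P[np.isfinite(P[:,0])]; print('z pct',np.percentile(P[:,2],[5,25,50,75,95]))
P=P[P[:,2]<.022]
print('track rect',cv2.minAreaRect((P[:,:2]*1000).astype(np.float32)))
# loose sink
s=reg(192,232,240,280); D=hsv[s][...,2]<110
P=W[s][D]; print('sink z',np.percentile(P[:,2],[5,25,50,75,95]),cv2.minAreaRect((P[:,:2]*1000).astype(np.float32)))
Q=P[P[:,2]>.02]; print('fins',len(Q),Q.mean(0),cv2.minAreaRect((Q[:,:2]*1000).astype(np.float32)))
Q=P[P[:,2]<.014]; print('plate',Q.mean(0))
for nm,(u,v) in dict(tape=(275,258),reel=(308,250),usb=(255,127)).items(): print(nm,W[v,u])
E
```

```text
[ 206  156  118   63 5109]
z pct [0.00417043 0.00629785 0.00788925 0.01410462 0.02206468]
track rect ((584.2510986328125, 250.7747802734375), (223.7821502685547, 95.03227233886719), 79.6697998046875)
sink z [nan nan nan nan nan] ((437.97406005859375, 357.88555908203125), (55.6962776184082, 48.57372283935547), 75.42616271972656)
fins 145 [0.4423689  0.36863899 0.02827303] ((442.4631652832031, 368.5295715332031), (27.804706573486328, 25.997848510742188), 85.44845581054688)
plate [0.43708268 0.36265344 0.00906644]
tape [0.44210973 0.23483457 0.0166015 ]
reel [0.45425901 0.17433729 0.03602092]
usb [0.70718048 0.268556   0.00919037]
```

View pics/crop0.png

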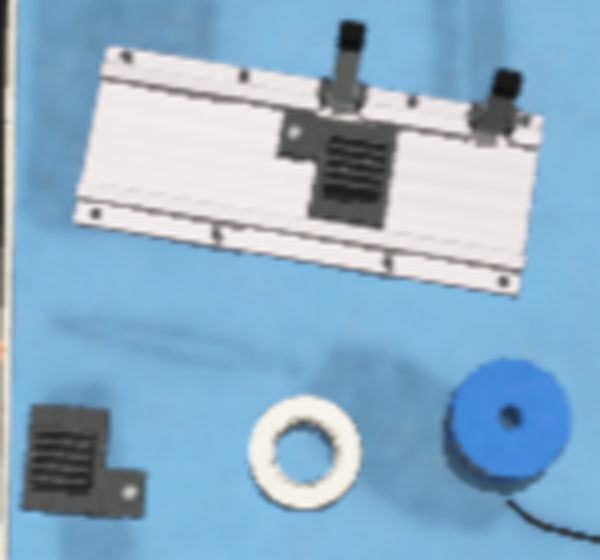

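The crop shows the tongue of the sink in the track pointing to the entry end and on the hinge side. The loose sink's tongue is at lower right, so it is already nearly in the target yaw. The far stop stands near (505,85). Next I'll measure the poses.

```bash
cat >> h.py <<'E'
def ray(f,u,v,z):
    d=f['R'].T@np.linalg.inv(f['mtx'])@np.array([u,v,1.]); c=-f['R'].T@f['t']; return c+d*(z-c[2])/d[2]
TY=None
E
python3 - <<'E'
from h import *
f=grab('top');W=cloud(f)
C=np.array([[105,47],[543,117],[518,295],[73,223]])/4.+[188-.4,145-.4]
X=np.array([ray(f,u,v,.006) for u,v in C])[:,:2]
print('corners',X.round(4).tolist(),'len',[np.linalg.norm(X[i]-X[(i+1)%4]).round(4) for i in range(4)])
e=(X[1]-X[0]+X[2]-X[3]); yaw=np.arctan2(e[1],e[0]); c=X.mean(0); print('centre',c,'yaw',np.degrees(yaw))
T=np.array([[np.cos(yaw),-np.sin(yaw)],[np.sin(yaw),np.cos(yaw)]])
np.savez('track.npz',c=c,T=T)
L=(W[...,:2]-c)@T; Z=W[...,2]
def m(a,b,c_,d,z0,z1): return (L[...,0]>a)&(L[...,0]<b)&(L[...,1]>c_)&(L[...,1]<d)&(Z>z0)&(Z<z1)
k=m(-100,100,-.027,.027,.028,.045)&(abs(L[...,0])<.1); q=L[k]; print('fins in track',len(q),q.mean(0),np.percentile(q,[2,98],0).tolist(),Z[k].mean())
for k,n in((m(.06,.105,.0,.1,.045,.09),'far'),(m(-.02,.03,.0,.1,.045,.09),'near')):
    print(n,k.sum(),L[k].mean(0),Z[k].mean(),Z[k].max())
k=m(-.1,.1,-.0375,-.0285,.008,.022);print('-rail z',np.median(Z[k]));
k=(W[...,0]>.40)&(W[...,0]<.48)&(W[...,1]>.33)&(W[...,1]<.41)&(Z>.022)&(Z<.035)
P=W[k]; print('loose fins',P.mean(0),cv2.minAreaRect((P[:,:2]*1000).astype(np.float32)))
print('loose fins in track',(P.mean(0)[:2]-c)@T)
# plate outline of loose sink by intensity, at z=8mm
g=f['color'][235:285,190:235].astype(int); D=((g[...,0]<120)).astype(np.uint8)
n,l,st,ce=cv2.connectedComponentsWithStats(D); print(st.tolist())
k=1+st[1:,4].argmax(); v,u=np.nonzero(l==k)
Q=np.array([ray(f,a+190,b+235,.008)[:2] for a,b in zip(u,v)]); print('outline',cv2.minAreaRect((Q*1000).astype(np.float32)))
for nm,lam in (('tcp0',np.array([.2235,.5022])),): print((lam-c)@T)
for p in((85,70),(85,20),(85,0),(-70,0),(2,0)): print(p,c+T@(np.array(p)/1000))
E
```

```text
corners [[0.6471, 0.352], [0.6076, 0.134], [0.5183, 0.1506], [0.5571, 0.3671]] len [np.float64(0.2215), np.float64(0.0909), np.float64(0.22), np.float64(0.0912)]
centre [0.58252875 0.25093253] yaw -100.22089764791677
fins in track 161 [0.02244444 0.00028256] [[0.009355979174672947, -0.012218549384661772], [0.03570468265640636, 0.01304557724317856]] 0.033473981938790996
far 71 [0.08552472 0.03799718] 0.0666291920461603 0.07574867522523177
near 87 [0.01121646 0.04796688] 0.06318994534201704 0.07438703724069971
-rail z 0.015340894027485633
loose fins [0.44221017 0.36845002 0.02838209] ((442.2940368652344, 368.5940246582031), (27.705434799194336, 25.84444808959961), 85.35750579833984)
loose fins in track [-0.09075395 -0.1589446 ]
[[0, 0, 45, 50, 1625], [4, 11, 30, 28, 625]]
outline ((442.0562744140625, 360.49896240234375), (55.2254524230957, 50.839996337890625), 89.1331787109375)
[-0.18357271 -0.39791714]
(85, 70) [0.6363352  0.15486034]
(85, 20) [0.58712866 0.16373252]
(85, 0) [0.56744604 0.1672814 ]
(-70, 0) [0.59494981 0.3198217 ]
(2, 0) [0.58217386 0.24896427]
```

```bash
python3 -m jog '{"gripper":[0,0,0,0,0,0,0,0],"travel":[[0.645,-0.542,0],[0.645,-0.542,0],[0.645,-0.542,0],[0.645,-0.542,0],[0.645,-0.542,0],[0.645,-0.542,0],[0.645,-0.542,0],[0.645,-0.542,0]],"twist":[[0,0,-0.831],[0,0,-0.831],[0,0,-0.831],[0,0,-0.831],[0,0,-0.831],[0,0,-0.831],[0,0,-0.831],[0,0,-0.831]]}' 40
python3 -m jog '{"gripper":[0,0,0,0,0,0,0,0],"travel":[[0.645,-0.542,0],[0.645,-0.542,0],[0.645,-0.542,0],[0.645,-0.542,0],[0.645,-0.542,0],[0.645,-0.542,0],[0.645,-0.542,0],[0.645,-0.542,0]],"twist":[[0,0,-0.831],[0,0,-0.831],[0,0,-0.831],[0,0,-0.831],[0,0,-0.831],[0,0,-0.831],[0,0,-0.831],[0,0,-0.831]]}'
cat >> h.py <<'E'
def where():
    s=telemetry.read_state(); k=np.load('track.npz'); p=s['position']; R=cv2.Rodrigues(np.array(s['ee_rot']))[0]
    print('t',s['t'],'p',np.round(p,4),'track mm',(1000*(p[:2]-k['c'])@k['T']).round(1),'z',round(p[2]*1000,1),'yaw y',np.degrees(np.arctan2(R[1,1],R[0,1])).round(1),'z',R[:,2].round(3),'F',np.round(s['wrist_force'],1),'q',np.round(s['q'],2),'open',s['opening'],s['gripper_force'])
E
python3 -c "from h import *;where()"
```

```text
t: 0.95
position: [0.4309, 0.328, 0.2311]
ee_rot: [-1.625, -2.689, 0.0]
wrist_force: [0.3, 0.3, -0.3]
opening: -0.001
gripper_force: 0.0
t: 1.75
position: [0.6373, 0.1545, 0.2309]
ee_rot: [-2.413, -2.011, 0.001]
wrist_force: [-0.6, 0.5, 0.2]
opening: 0.001
gripper_force: 0.0
t 1.75 p [0.6373 0.1545 0.2309] track mm [85.1 71. ] z 230.9 yaw y -10.4 z [-0.001  0.    -1.   ] F [-0.6  0.5  0.2] q [0.11 0.45 0.3  1.43 0.   1.86] open 0.0009485434362134288 0.0
```

```bash
python3 -m jog '{"gripper":[0,0,0,0,0,0,0,0],"travel":[[0,0,-0.9],[0,0,-0.9],[0,0,-0.9],[0,0,-0.9],[0,0,-0.9],[-0.42,0.075,0],[-0.42,0.075,0],[-0.42,0.075,0]],"twist":[[0,0,0],[0,0,0],[0,0,0],[0,0,0],[0,0,0],[0,0,0],[0,0,0],[0,0,0]]}'
python3 -m jog '{"gripper":[0,0,0,0,0,0,0,0],"travel":[[-0.25,0.045,-0.25],[-0.25,0.045,-0.25],[0,0,-0.15],[0,0,-0.12],[0,0,-0.03],[0,0,0],[0,0,0],[0,0,0]],"twist":[[0,0,0],[0,0,0],[0,0,0],[0,0,0],[0,0,0],[0,0,0],[0,0,0],[0,0,0]]}'
python3 -c "from h import *;where()"
```

```text
t: 2.55
position: [0.5855, 0.1645, 0.0504]
ee_rot: [-2.41, -2.015, 0.001]
wrist_force: [0.6, -0.1, 1.0]
opening: 0.002
gripper_force: 0.4
t: 3.35
position: [0.5664, 0.1681, 0.0195]
ee_rot: [2.41, 2.015, 0.001]
wrist_force: [0.6, 0.7, 1.3]
opening: -0.006
gripper_force: 0.0
t 3.35 p [0.5664 0.1681 0.0195] track mm [84.4 -1.2] z 19.5 yaw y -10.2 z [ 0.  0. -1.] F [0.6 0.7 1.3] q [ 0.15  0.46 -0.24  0.87 -0.    1.9 ] open -0.0059168199643006274 0.0
```

```bash
python3 -m jog '{"gripper":[0,0,0,0,0,0,0,0],"travel":[[0,0,-0.04],[0,0,-0.04],[0,0,-0.02],[0,0,0],[0,0,0],[0,0,0],[0,0,0],[0,0,0]],"twist":[[0,0,0],[0,0,0],[0,0,0],[0,0,0],[0,0,0],[0,0,0],[0,0,0],[0,0,0]]}'
```

```text
t: 4.15
position: [0.5665, 0.1683, 0.0175]
ee_rot: [2.408, 2.015, 0.003]
wrist_force: [-6.5, -1.1, 21.5]
opening: -0.002
gripper_force: 10.7
```

```bash
python3 -m jog '{"gripper":[0,0,0,0.6,0.6,0.6,0.6,0.6],"travel":[[0,0,0.6],[0,0,1],[0,0,1],[0,0,1],[-0.388,0.626,0.2],[-0.388,0.626,0],[-0.388,0.626,0],[-0.388,0.626,0]],"twist":[[0,0,0],[0,0,0],[0,0,0],[0,0,0],[0,0,0.157],[0,0,0.157],[0,0,0.157],[0,0,0.157]]}'
python3 -m jog '{"gripper":[0.6,0.6,0.6,0.6,0.6,0.6,0.6,0.6],"travel":[[-0.388,0.626,0],[-0.388,0.626,0],[-0.388,0.626,0],[-0.388,0.626,0],[0,0,-0.6],[0,0,-0.8],[0,0,0],[0,0,0]],"twist":[[0,0,0.157],[0,0,0.157],[0,0,0.157],[0,0,0.157],[0,0,0],[0,0,0],[0,0,0],[0,0,0]]}'
python3 - <<'E'
from h import *
where()
f=grab('top','top1.png');W=cloud(f);k=np.load('track.npz');L=(W[...,:2]-k['c'])@k['T'];Z=W[...,2]
m=(L[...,0]>.079)&(L[...,0]<.091)&(abs(L[...,1])<.02); print('bar z',np.percentile(Z[m],[10,50,90]))
g=grab('scene','scene1.png')
a=cv2.resize(f['color'][140:290,185:345],None,fx=2.5,fy=2.5); b=cv2.resize(g['color'][160:310,200:360],None,fx=2.5,fy=2.5)
cv2.imwrite('pics/both1.png',np.hstack([a,b]))
E
```

```text
t: 4.95
position: [0.5034, 0.2692, 0.1675]
ee_rot: [2.345, 2.091, 0.001]
wrist_force: [-0.2, 0.9, -0.7]
opening: 0.601
gripper_force: 0.0
t: 5.75
position: [0.4418, 0.3684, 0.1116]
ee_rot: [-2.278, -2.163, 0.002]
wrist_force: [0.3, 0.1, 0.7]
opening: 0.604
gripper_force: 0.0
t 5.75 p [0.4418 0.3684 0.1116] track mm [ -90.6 -159.3] z 111.6 yaw y -3.0 z [-0.001 -0.001 -1.   ] F [0.3 0.1 0.7] q [ 0.55  0.36 -0.14  1.07 -0.    2.17] open 0.6040841303227772 0.0
bar z [0.01256897 0.01853122 0.02056063]
```

View pics/both1.png

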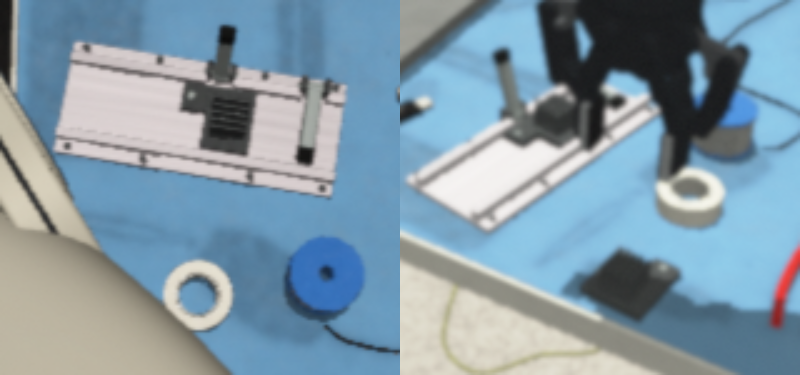

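The end stop lies flat across the channel (left panel, (311,120)) and the near stop still stands. Now the grasp.

```bash
python3 -m jog '{"gripper":[0.6,0.6,0.6,0.6,0.6,0.25,0.15,0.15],"travel":[[0,0,-0.8],[0,0,-0.8],[0,0,-0.6],[0,0,-0.315],[0,0,0],[0,0,0],[0,0,0],[0,0,0]],"twist":[[0,0,0],[0,0,0],[0,0,0],[0,0,0],[0,0,0],[0,0,0],[0,0,0],[0,0,0]]}' 40
python3 -m jog '{"gripper":[0.1,0.1,0.1,0.1,0.1,0.1,0.1,0.1],"travel":[[0,0,0],[0,0,0],[0,0,0.1],[0,0,0.4],[0,0,0.6],[0,0,0.6],[0,0,0],[0,0,0]],"twist":[[0,0,0],[0,0,0],[0,0,0],[0,0,0],[0,0,0],[0,0,0],[0,0,0],[0,0,0]]}'
python3 - <<'E'
from h import *
where()
g=grab('scene','scene2.png')
cv2.imwrite('pics/s2.png',cv2.resize(g['color'][160:340,200:400],None,fx=3,fy=3))
E
```

```text
t: 6.65
position: [0.443, 0.3691, 0.0125]
ee_rot: [2.278, 2.162, 0.005]
wrist_force: [0.2, -0.7, 7.4]
opening: 0.295
gripper_force: 40.8
t: 7.45
position: [0.442, 0.3686, 0.0792]
ee_rot: [2.278, 2.163, 0.002]
wrist_force: [0.1, -0.1, -1.7]
opening: 0.296
gripper_force: 39.8
t 7.45 p [0.442  0.3686 0.0792] track mm [ -90.9 -159.1] z 79.2 yaw y -3.0 z [ 0.001  0.001 -1.   ] F [ 0.1 -0.1 -1.7] q [ 0.55  0.39 -0.19  0.99  0.    2.17] open 0.29608010829411263 39.84707593917847
```

View pics/s2.png

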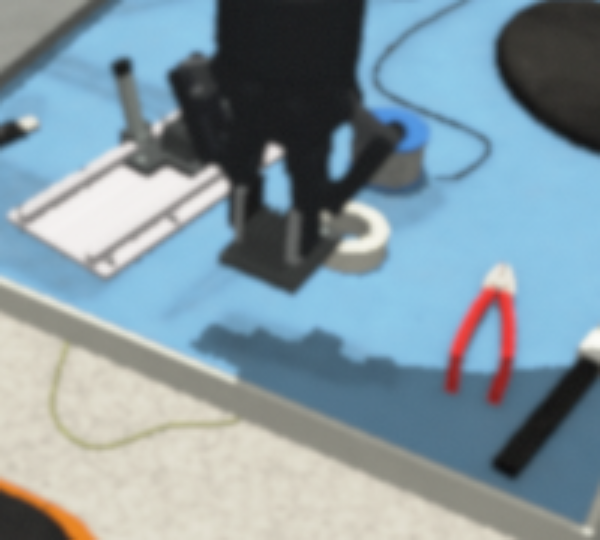

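The sink is lifted clear and level at (290,255) in the crop, held across its fins. Carrying it to track (-75,0).

```bash
python3 -m jog '{"gripper":[0.1,0.1,0.1,0.1,0.1,0.1,0.1,0.1],"travel":[[0.769,-0.22,0],[0.769,-0.22,0],[0.769,-0.22,0],[0.769,-0.22,0],[0.769,-0.22,0],[0,0,0],[0,0,-0.4],[0,0,-0.2]],"twist":[[0,0,-0.252],[0,0,-0.252],[0,0,-0.252],[0,0,-0.252],[0,0,-0.252],[0,0,0],[0,0,0],[0,0,0]]}'
python3 - <<'E'
from h import *
where()
g=grab('scene','scene3.png')
cv2.imwrite('pics/s3.png',cv2.resize(g['color'][160:280,200:340],None,fx=5,fy=5))
E
```

```text
t: 8.3
position: [0.5945, 0.3241, 0.0522]
ee_rot: [-2.409, -2.014, 0.005]
wrist_force: [0.4, 0.5, -1.4]
opening: 0.292
gripper_force: 39.9
t 8.3 p [0.5945 0.3241 0.0522] track mm [-74.1  -1.2] z 52.2 yaw y -10.2 z [-0.003 -0.001 -1.   ] F [ 0.4  0.5 -1.4] q [0.38 0.56 0.04 1.05 0.   2.12] open 0.29209822765258747 39.92324352264404
```

View pics/s3.png

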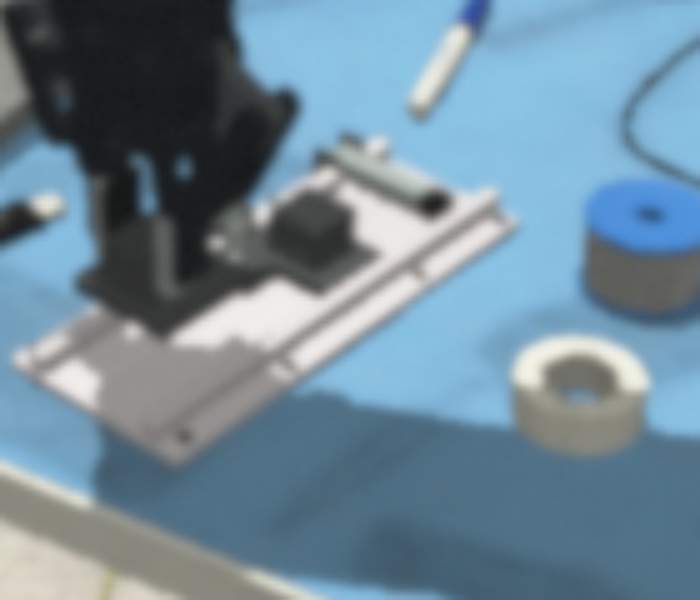

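The held sink hangs over the channel at the entry end, with the nest mate and folded stop beyond it. I'll shift +1 mm in track y and lower.

```bash
python3 -m jog '{"gripper":[0.1,0.1,0.1,0.1,0.1,0.1,0.1,0.1],"travel":[[0.025,-0.005,-0.2],[0,0,-0.2],[0,0,-0.15],[0,0,-0.1],[0,0,-0.05],[0,0,-0.05],[0,0,0],[0,0,0]],"twist":[[0,0,0],[0,0,0],[0,0,0],[0,0,0],[0,0,0],[0,0,0],[0,0,0],[0,0,0]]}'
python3 -c "from h import *;where()"
```

```text
t: 9.15
position: [0.5967, 0.3243, 0.0248]
ee_rot: [-2.41, -2.015, -0.0]
wrist_force: [-0.8, 0.9, -0.9]
opening: 0.293
gripper_force: 39.9
t 9.15 p [0.5967 0.3243 0.0248] track mm [-74.8   0.9] z 24.8 yaw y -10.2 z [-0.  0. -1.] F [-0.8  0.9 -0.9] q [0.37 0.59 0.01 0.99 0.   2.12] open 0.29275718724052757 39.893898367881775
```

```bash
python3 -m jog '{"gripper":[0.1,0.1,0.1,0.1,0.1,0.1,0.1,0.1],"travel":[[0,0,-0.04],[0,0,-0.04],[0,0,-0.04],[0,0,-0.03],[0,0,0],[0,0,0],[0,0,0],[0,0,0]],"twist":[[0,0,0],[0,0,0],[0,0,0],[0,0,0],[0,0,0],[0,0,0],[0,0,0],[0,0,0]]}'
python3 -c "from h import *;where()"
```

```text
t: 9.95
position: [0.5966, 0.3243, 0.0186]
ee_rot: [-2.41, -2.015, 0.0]
wrist_force: [-1.5, 0.2, -1.2]
opening: 0.292
gripper_force: 39.9
t 9.95 p [0.5966 0.3243 0.0186] track mm [-74.7   0.9] z 18.6 yaw y -10.2 z [-0. -0. -1.] F [-1.5  0.2 -1.2] q [0.37 0.59 0.   0.98 0.   2.12] open 0.29155069016791685 39.863746762275696
```

```bash
python3 -m jog '{"gripper":[0.1,0.1,0.1,0.1,0.4,0.45,0.45,0.45],"travel":[[0,0,-0.03],[0,0,-0.02],[0,0,0],[0,0,0],[0,0,0],[0,0,0],[0,0,0.1],[0,0,0.4]],"twist":[[0,0,0],[0,0,0],[0,0,0],[0,0,0],[0,0,0],[0,0,0],[0,0,0],[0,0,0]]}'
python3 -m jog '{"gripper":[0.45,0.3,0,0,0,0,0,0],"travel":[[0,0,0.8],[0,0.4,0.8],[0.05,0.5,0],[0.1,0.5,0],[0,0,0],[0,0,0],[0,0,0],[0,0,0]],"twist":[[0,0,0],[0,0,0],[0,0,0],[0,0,0],[0,0,0],[0,0,0],[0,0,0],[0,0,0]]}'
python3 - <<'E'
from h import *
where()
f=grab('top','top4.png');g=grab('scene','scene4.png')
W=cloud(f);k=np.load('track.npz');L=(W[...,:2]-k['c'])@k['T'];Z=W[...,2]
for a,b in((-.1,-.03),(-.02,.06)):
    m=(L[...,0]>a)&(L[...,0]<b)&(abs(L[...,1])<.025)&(Z>.028)&(Z<.04); print(m.sum(),L[m].mean(0) if m.any() else '')
cv2.imwrite('pics/b4.png',np.hstack([cv2.resize(f['color'][140:290,185:345],None,fx=2.5,fy=2.5),cv2.resize(g['color'][160:310,200:360],None,fx=2.5,fy=2.5)]))
E
```

```text
t: 10.75
position: [0.596, 0.3238, 0.0353]
ee_rot: [-2.41, -2.014, 0.005]
wrist_force: [-0.7, 0.6, 0.3]
opening: 0.447
gripper_force: 0.0
t: 11.55
position: [0.6027, 0.3796, 0.1007]
ee_rot: [2.411, 2.014, -0.0]
wrist_force: [0.2, 0.1, -0.2]
opening: 0.001
gripper_force: 0.0
t 11.55 p [0.6027 0.3796 0.1007] track mm [-130.2   -2.9] z 100.7 yaw y -10.2 z [-0. -0. -1.] F [ 0.2  0.1 -0.2] q [ 0.44  0.59  0.22  1.2  -0.    2.19] open 0.0013329096730350413 0.0
0 
0
```

View pics/b4.png

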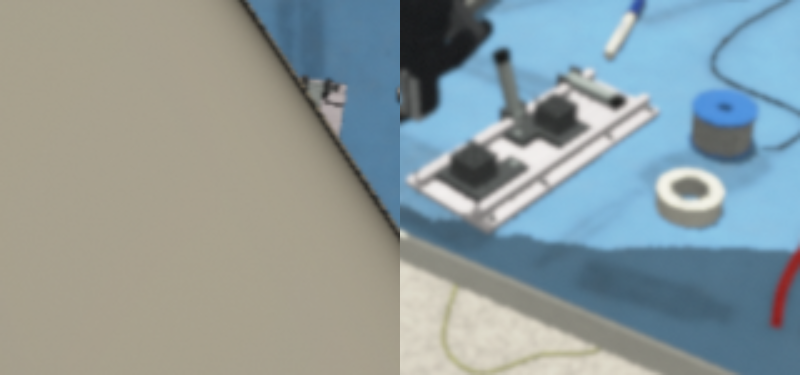

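The loose sink now sits flat in the channel behind the other, tongue forward ((470,165) in the right panel). Next, push it from behind with the fingers closed.

```bash
python3 -m jog '{"gripper":[0,0,0,0,0,0,0,0],"travel":[[0.075,-0.013,-0.7],[0,0,-0.8],[0,0,-0.7],[0,0,-0.03],[-0.044,-0.246,0],[-0.044,-0.246,0],[-0.027,-0.148,0],[-0.027,-0.148,0]],"twist":[[0,0,0],[0,0,0],[0,0,0],[0,0,0],[0,0,0],[0,0,0],[0,0,0],[0,0,0]]}'
python3 -c "from h import *;where()"
python3 -m jog '{"gripper":[0,0,0,0,0,0,0,0],"travel":[[-0.027,-0.148,0],[-0.027,-0.148,0],[-0.027,-0.148,0],[-0.027,-0.148,0],[-0.027,-0.148,0],[-0.027,-0.148,0],[-0.027,-0.148,0],[0,0,0]],"twist":[[0,0,0],[0,0,0],[0,0,0],[0,0,0],[0,0,0],[0,0,0],[0,0,0],[0,0,0]]}'
python3 -c "from h import *;where()"
```

```text
t: 12.45
position: [0.6006, 0.3477, 0.0131]
ee_rot: [2.41, 2.014, 0.004]
wrist_force: [0.7, 1.1, 2.4]
opening: -0.002
gripper_force: 1.4
t 12.45 p [0.6006 0.3477 0.0131] track mm [-98.4   0.6] z 13.1 yaw y -10.2 z [ 0.002  0.001 -1.   ] F [0.7 1.1 2.4] q [0.4  0.62 0.04 0.99 0.   2.15] open -0.002150259440242692 1.374723482877016
t: 13.25
position: [0.5932, 0.3068, 0.0128]
ee_rot: [2.41, 2.015, 0.004]
wrist_force: [1.2, 1.8, 6.0]
opening: 0.003
gripper_force: 2.8
t 13.25 p [0.5932 0.3068 0.0128] track mm [-56.9   0.6] z 12.8 yaw y -10.2 z [ 0.002  0.001 -1.   ] F [1.2 1.8 6. ] q [ 0.35  0.58 -0.04  0.95  0.    2.1 ] open 0.003373834429534672 2.834073230624199
```

```bash
python3 - <<'E'
from h import *
g=grab('scene','scene5.png')
cv2.imwrite('pics/s5.png',cv2.resize(g['color'][150:270,190:330],None,fx=5,fy=5,interpolation=cv2.INTER_CUBIC))
E
```

```text
(no output)
```

View pics/s5.png

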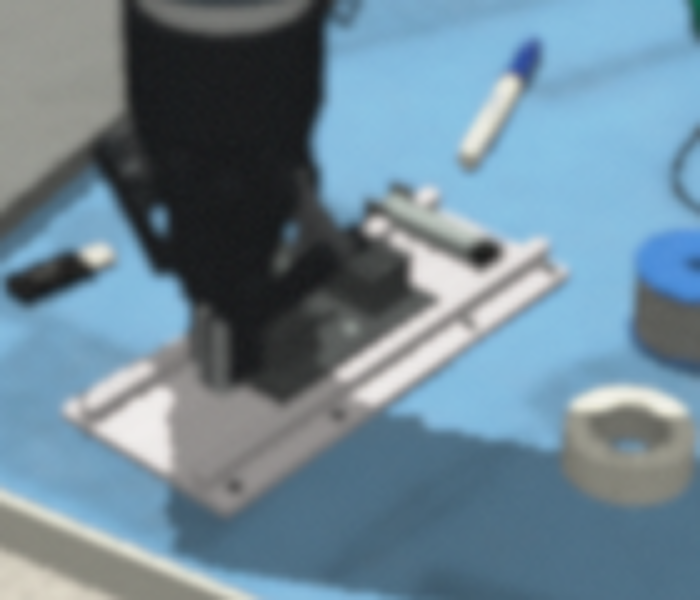

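Fingers are behind the sink's rear edge ((220,385)), the sinks are nearly meshed, and the bystanders are untouched. I'll continue to the stop.

```bash
python3 -m jog '{"gripper":[0,0,0,0,0,0,0,0],"travel":[[-0.022,-0.123,0],[-0.022,-0.123,0],[-0.022,-0.123,0],[-0.022,-0.123,0],[-0.013,-0.074,0],[0,0,0],[0,0,0],[0,0,0]],"twist":[[0,0,0],[0,0,0],[0,0,0],[0,0,0],[0,0,0],[0,0,0],[0,0,0],[0,0,0]]}'
python3 -c "from h import *;where()"
python3 -m jog '{"gripper":[0,0,0,0,0,0,0,0],"travel":[[-0.013,-0.074,0],[-0.009,-0.05,0],[0,0,0],[0,0,0],[0,0,0],[0,0,0],[0,0,0],[0,0,0]],"twist":[[0,0,0],[0,0,0],[0,0,0],[0,0,0],[0,0,0],[0,0,0],[0,0,0],[0,0,0]]}'
python3 -c "from h import *;where()"
```

```text
t: 14.1
position: [0.5892, 0.2846, 0.0128]
ee_rot: [2.409, 2.015, 0.004]
wrist_force: [0.5, 3.4, 7.0]
opening: 0.003
gripper_force: 3.6
t 14.1 p [0.5892 0.2846 0.0128] track mm [-34.3   0.6] z 12.8 yaw y -10.2 z [ 0.002  0.001 -1.   ] F [0.5 3.4 7. ] q [ 0.32  0.56 -0.08  0.93  0.    2.07] open 0.002647565503532847 3.5713581182062626
t: 14.9
position: [0.5884, 0.2799, 0.0128]
ee_rot: [2.409, 2.016, 0.005]
wrist_force: [0.4, 3.7, 7.9]
opening: -0.0
gripper_force: 4.0
t 14.9 p [0.5884 0.2799 0.0128] track mm [-29.5   0.6] z 12.8 yaw y -10.2 z [ 0.003  0.002 -1.   ] F [0.4 3.7 7.9] q [ 0.31  0.56 -0.09  0.93  0.    2.06] open -0.0003797738917843809 3.976653590798378
```

```bash
python3 -m jog '{"gripper":[0,0,0,0,0,0,0,0],"travel":[[-0.009,-0.05,0],[-0.009,-0.05,0],[0,0,0],[0,0,0],[0,0,0],[0,0,0],[0,0,0],[0,0,0]],"twist":[[0,0,0],[0,0,0],[0,0,0],[0,0,0],[0,0,0],[0,0,0],[0,0,0],[0,0,0]]}'
python3 - <<'E'
from h import *
where()
f=grab('top');W=cloud(f);k=np.load('track.npz');L=(W[...,:2]-k['c'])@k['T'];Z=W[...,2]
m=(L[...,0]>.02)&(L[...,0]<.078)&(abs(L[...,1])<.025)&(Z>.028)&(Z<.04); print(m.sum(),L[m].mean(0) if m.any() else '')
E
```

```text
t: 15.7
position: [0.5876, 0.2759, 0.0128]
ee_rot: [2.409, 2.016, 0.005]
wrist_force: [0.6, 4.2, 7.4]
opening: 0.005
gripper_force: 4.1
t 15.7 p [0.5876 0.2759 0.0128] track mm [-25.5   0.6] z 12.8 yaw y -10.2 z [ 0.003  0.002 -1.   ] F [0.6 4.2 7.4] q [ 0.31  0.55 -0.09  0.92  0.    2.06] open 0.005176312306248818 4.089990667998791
0
```

```bash
python3 -m jog '{"gripper":[0,0,0,0,0,0,0,0],"travel":[[-0.009,-0.05,0],[0,0,0],[-0.009,-0.05,0],[0,0,0],[0,0,0],[0,0,0],[0,0,0],[0,0,0]],"twist":[[0,0,0],[0,0,0],[0,0,0],[0,0,0],[0,0,0],[0,0,0],[0,0,0],[0,0,0]]}'
python3 - <<'E'
from h import *
where()
g=grab('scene','scene6.png')
cv2.imwrite('pics/s6.png',cv2.resize(g['color'][150:270,190:330],None,fx=5,fy=5,interpolation=cv2.INTER_CUBIC))
E
```

```text
t: 16.55
position: [0.5872, 0.2732, 0.0129]
ee_rot: [-2.408, -2.016, -0.008]
wrist_force: [1.4, 10.5, 6.1]
opening: 0.002
gripper_force: 5.7
t 16.55 p [0.5872 0.2732 0.0129] track mm [-22.7   0.6] z 12.9 yaw y -10.1 z [ 0.003  0.004 -1.   ] F [ 1.4 10.5  6.1] q [ 0.3   0.55 -0.1   0.92  0.    2.05] open 0.0017122674899927293 5.664850473403931
```

View pics/s6.png

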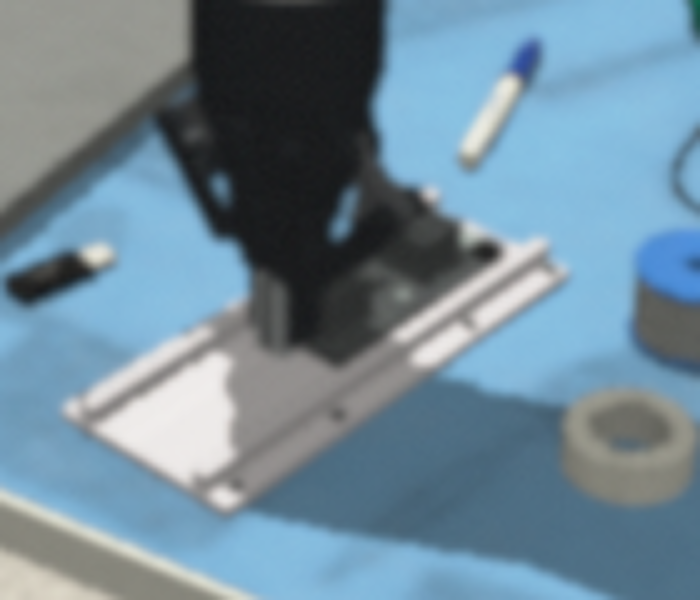

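The sinks look nested against the stop and the force is rising. A final squeeze, then back off and check.

```bash
python3 -m jog '{"gripper":[0,0,0,0,0,0,0,0],"travel":[[-0.009,-0.05,0],[0,0,0],[0,0,0],[0,0,0],[0,0,0],[0,0,0],[0,0,0],[0,0,0]],"twist":[[0,0,0],[0,0,0],[0,0,0],[0,0,0],[0,0,0],[0,0,0],[0,0,0],[0,0,0]]}'
python3 -c "from h import *;where()"
python3 -m jog '{"gripper":[0,0,0,0,0,0,0,0],"travel":[[0.03,0.15,0],[0.09,0.5,0.0],[0.09,0.5,0.2],[0.05,0.3,0.8],[0,0,1],[-0.5,0.7,1],[-0.8,0.8,0.3],[-0.8,0.8,0]],"twist":[[0,0,0],[0,0,0],[0,0,0],[0,0,0],[0,0,0],[0,0,0],[0,0,0],[0,0,0]]}'
python3 -m jog '{"gripper":[0,0,0,0,0,0,0,0],"travel":[[-0.8,0.8,0],[-0.8,0.8,0],[-0.8,0.8,0],[-0.8,0.5,0],[-0.8,0,0],[0,0,0],[0,0,0],[0,0,0]],"twist":[[0,0,0],[0,0,0],[0,0,0],[0,0,0],[0,0,0],[0,0,0],[0,0,0],[0,0,0]]}'
python3 - <<'E'
from h import *
where()
f=grab('top','top7.png');g=grab('scene','scene7.png')
W=cloud(f);k=np.load('track.npz');L=(W[...,:2]-k['c'])@k['T'];Z=W[...,2]
for a,b in((-.05,.025),(.035,.078)):
    m=(L[...,0]>a)&(L[...,0]<b)&(abs(L[...,1])<.025)&(Z>.028)&(Z<.04); print('fins',m.sum(),L[m].mean(0) if m.any() else '')
m=(L[...,0]>-.02)&(L[...,0]<.03)&(L[...,1]>0)&(L[...,1]<.1)&(Z>.045)&(Z<.09);print('near',m.sum(),L[m].mean(0),Z[m].mean())
m=(L[...,0]>.079)&(L[...,0]<.091)&(abs(L[...,1])<.02); print('bar z',np.percentile(Z[m],[10,50,90]))
cv2.imwrite('pics/b7.png',np.hstack([cv2.resize(f['color'][140:280,195:335],None,fx=2.8,fy=2.8,interpolation=2),cv2.resize(g['color'][160:300,200:340],None,fx=2.8,fy=2.8,interpolation=2)]))
E
```

```text
t: 17.4
position: [0.5871, 0.2726, 0.0131]
ee_rot: [-2.406, -2.016, -0.012]
wrist_force: [2.7, 15.8, 4.6]
opening: 0.002
gripper_force: 7.4
t 17.4 p [0.5871 0.2726 0.0131] track mm [-22.2   0.6] z 13.1 yaw y -10.1 z [ 0.004  0.007 -1.   ] F [ 2.7 15.8  4.6] q [ 0.3   0.55 -0.1   0.92  0.01  2.05] open 0.0016448257134571086 7.441791035234928
t: 18.2
position: [0.5134, 0.4184, 0.144]
ee_rot: [2.411, 2.013, 0.006]
wrist_force: [-0.1, 1.4, -1.2]
opening: -0.005
gripper_force: 0.0
t: 19.0
position: [0.3541, 0.5334, 0.1414]
ee_rot: [2.411, 2.014, 0.0]
wrist_force: [-0.7, 0.4, 0.2]
opening: -0.001
gripper_force: 0.0
t 19.0 p [0.3541 0.5334 0.1414] track mm [-237.4 -274.9] z 141.4 yaw y -10.2 z [ 0. -0. -1.] F [-0.7  0.4  0.2] q [ 0.85  0.45  0.08  1.2  -0.    2.6 ] open -0.0010386527198642506 0.0
fins 162 [0.00227908 0.00237576]
fins 156 [0.06015449 0.00035576]
near 85 [0.01116795 0.04823532] 0.06333401021966446
bar z [0.01550225 0.01864172 0.02037121]
```

View pics/b7.png

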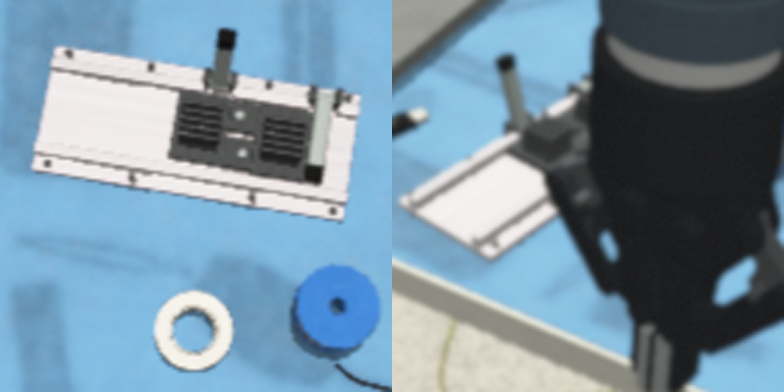

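The top view shows both sinks nested (240,135) against the folded stop. The fin centres are at track x = 2.3 and 60.2 mm (ideal 2 and 60), the near stop is upright, and the tape and reel haven't moved.

```bash
python3 -c "
from rig import order
print(order.hand_in())"
```

```text
the job is handed in; nothing more can be done
None
```

The job is handed in at about 19 s: the end stop is folded down, the near stop is still up, and the two heat sinks are nested hard against the end stop, with the gripper clear and the reel, tape roll and memory stick not touched.

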